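# Set up a lock case on the assembly stand and close it

## Task

Lift the open lock case out of the orange channel rack and set it down upright on the green mat, let go and take it again across its long sides, then set it level on the narrow steel ledge of the blue stand, centred between the two red end stops, and let go. Then put the loose cover with the brass barrel on the case, so that it sits fully home and level on the rim with its lip inside. Drop neither the case nor the cover, and leave the other things on the bench where they are.

Things in the scene. Friction and masses are not known exactly. Their poses are not given: they have to be found in the camera images.
- case: Open-topped dark steel lock case with brass levers inside (sizes in mm): 62 (its x) x 44 (its y) x 30 high, walls and floor 4 thick, so the mouth is 54 x 36. The levers stay 13 or more below the rim. About 240 g. Origin at the centre of its underside, z up. Either end may face either way. It starts in the rack, 10 above the bench, its x along the rack's x.
- rack: Fixed orange rack, origin at the centre of its underside. A channel runs along its x: floor 10 mm above the bench, 52 wide, two cheeks 46 long (x), 6 thick (y), tops 37 above the bench (3 below the case's rim): they cover the case's long sides. The case sticks out 8 at either end of the channel: take it by its ends (62 apart). Flat foot 34 (x) x 110 (y) x 6 high.
- mat: Fixed flat green mat, 120 x 120 x 3 mm thick, for setting the case down; origin at the centre of its underside, so its top is 3 above the bench.
- stand: Fixed stand, origin at the centre of its underside: blue base 110 (x) x 100 (y) x 12 mm, on it a steel blade 84 long (x), 22 thick (y), its top (the ledge) 90 above the bench. At each end of the ledge a red stop 6 thick (x), 22 wide (y), 28 above the ledge; 72 free between them. The case's x goes along the stand's x, either way round, overhanging 11 each side; hold it by its long sides (44).
- ledge (a point): Centre of the ledge's top face, 90 mm above the bench, midway between the end stops; axes as the stand's.
- cover: Aluminium cover: plate 62 (x) x 44 (y) x 3 mm; below it a lip 49 x 31 x 5 deep that goes inside the case's mouth (2.5 clearance all round); above it a central brass barrel 16 dia, 24 over the plate, to hold it by. 90 g. Origin at the centre of the lip's underside: plate top at 8, barrel top at 32. Fully home it is 25 above the case's origin. Either way round. It starts on the bench on its lip.
- key_jar: Bystander, leave it alone: glass jar with a steel lid, 68 dia x 100 mm.
- oil: Bystander, leave it alone: yellow oil bottle, 44 dia x 130 mm.
- tape: Bystander, leave it alone: white tape roll, 80 dia x 24 mm.
- padlock: Bystander, leave it alone: brass padlock lying flat, 66 x 44 x 20 mm.
- screwdriver: Bystander, leave it alone: screwdriver with red handle, lying.
- brush: Bystander, leave it alone: small brush, lying.
There are look-alikes about, which are no part of the job. Several things have the shape of the case; the one meant has the colours described above.

How it is judged:
By the outcome, as a careful person would: the job done as asked, in the order asked, and still so for the second after the job is handed in, with the robot touching nothing.
It also fails if it takes over 64 s, if anything falls off the work surface, if the arm or the gripper's body presses on something with over 40 N, if the wrist force passes 120 N, or if a joint passes its speed limit or range.

## Robot

A 6-joint arm with a two-finger parallel gripper is mounted at the origin on the work surface. World frame = base frame: x ahead of the robot, y to its left, z up, the work surface at z = 0. Lengths are in m, angles in rad, forces in N, time in s.
With the tool pointing down it reaches from about 0.375 to 0.975 m from the base axis. Payload 3.8 kg.
Tool frame: the origin (TCP) lies midway between the tips of the shut fingers; the grasp point (between the pads) lies 19 mm behind it; z points along the fingers, y is the line along which they close (so a half turn about z gives the same grasp; the last joint's range is limited). The gripper opens to 85 mm and grips with 20 to 120 N. Pads are 22 mm wide; open, the fingers measure 114 mm over their backs; the gripper's body (76 mm by 85 mm) begins 54 mm behind the grasp point. The pads swing forward as they close: fully open they stand 13 mm farther back than shut.
Start: joints at [-1.262, 0.264, 1.604, -0, 1.274, -0.037], TCP at [0.229, -0.635, 0.231] pointing down, gripper open.
Joint ranges: [-2.63, 2.63], [-0.94, 2.18], [0.31, 2.57], [-1.31, 4.45], [0, 2.66], [-2.55, 2.55]. Speed limits (rad/s): [2.57, 2.57, 3.14, 3.14, 3.14, 3.14].

## Interface

Orientations are given as a unit quaternion [w, x, y, z].
In Python, from bench import robot, eyes gives the robot as it stands.
- The arm moves only by the shell command python3 -m handwheel 'ROWS' [FORCE]. ROWS is JSON, a list of rows, each a list of 3 entries, a list of its own where there are three numbers: the shift along the world's x, y, z in cm, then the turn, a rotation vector about the world's x, y, z in rad, then the opening, from -1 (shut) to 1 (fully open). In form: [[[x, y, z], [rx, ry, rz], claw], ...]. A call has 1 to 20 rows; each row is the pose to reach, as a shift and turn from the pose commanded when the call began; what a row does not reach only later rows make up. A row lasts 1/8 s, in which the tool goes at most 62.5 mm and 10.7 degrees, less where a joint would pass 70% of its speed; a pose out of reach is approached as far as the arm can. A call with a gripper value outside its range is refused whole. The fingers move at their own pace and stop on an object; FORCE is the grip in N (left out, the last holds). Time passes only in rows, so rows that repeat a pose let the fingers close. It gives the time, the measured TCP pose, the force, the opening and the grip force at its end, in the units of the state.
- robot.get_state(): the state, without advancing time (a new reading comes with each control period).
- eyes.snapshot(name): name is "scene" or "top" or "wrist"; returns (picture, depth): 400x640x3 uint8, red, green, blue; 400x640 float32, m along the optical axis (not along the pixel's ray), 0 where there is no reading.
- eyes.get_calibration(name): a dict with "mtx" (3x3 intrinsics, pixels), "R" (3x3) and "t" (3): a world point X has camera coordinates R X + t. Camera axes: x right, y down, z forward; pixel columns grow to the right and rows downward; lengths in m; the calibration is good to about 2 mm. A picture is of the moment at which its call begins: read the wrist's pose just before it. get_calibration takes no time and is no camera call; for the wrist camera it gives the pose at the moment of the call.
- robot.hand_in(): hands the job in; it is judged then, once.
Trained networks look in the newest picture that a camera, given by its name, has taken for a name from the list of things; names that differ only in an ending like _2 or _b are one class to them, and where a whole thing is asked for, a point or a joint stands for the part that bears it (a point fixed in the world has none). Each returns a list of dicts, best first, with "confidence" (0 to 1); they miss things now and then, are a little off and sometimes report something else, mostly with a low value. They report only what shows in the picture. A call takes as long as a camera call. They do not tell look-alikes from the thing itself.
- eyes.find_in(camera, query): "extent" ([left, top, width, height] in pixels, round what is visible of it).
- eyes.outline_of(camera, query): "pixels" (400x640 bool, what is visible of it) and "extent" ([left, top, width, height] in pixels, round what is visible of it).
- eyes.mark_of(camera, query): "at" ([row, column] in pixels: a listed point, or the origin of a listed thing).
The state is a dict: "time": time; "joint_positions": joint angles; "joint_vel": joint speeds; "joint_efforts": joint torques, N m; "tool_pos": TCP position; "orientation": TCP orientation; "wrist_force": force on the tool from outside, world axes, zero at the start; "torque": the same for the moment, N m; "width": finger opening in m; "finger_force": force on a finger pad.
Only numpy, scipy, OpenCV 4.12 (cv2) and the standard library are available. Lean on these libraries where they do the work, as an engineer would, in place of code of your own. Each camera call takes 0.05 s, during which the arm holds its last target. There are 200 camera calls.

## Working session

There is one attempt and no reset: what is moved stays moved. The work goes in short steps, Python scripts to look and compute and a shell command to move; the robot and the scene stay as the last step left them, time stands still between calls to the robot, and variables do not carry over. Pictures are saved under pics/ and viewed, at most 11 in all, crops included, and the job is handed in when it is done.

```bash
mkdir -p pics; ls; cat > h.py <<'E'
import numpy as np, cv2
from bench import robot, eyes
def snap(n,f=None):
    p,d=eyes.snapshot(n)
    if f: cv2.imwrite(f'pics/{f}.png',p[:,:,::-1])
    return p,d,eyes.get_calibration(n)
def world(d,c):
    v,u=np.mgrid[0:d.shape[0],0:d.shape[1]]
    P=np.stack([u,v,np.ones_like(u)],-1)@np.linalg.inv(np.array(c['mtx'])).T*d[...,None]
    W=(P-np.array(c['t']))@np.array(c['R'])
    W[d<=0]=np.nan
    return W
E
python3 - <<'E'
from h import *
print(robot.get_state())
for n in('top','scene'):
    p,d,c=snap(n,n+'0'); W=world(d,c); np.savez(n+'0',p=p,W=W)
    print(n,-np.array(c['R']).T@c['t'])
    for q in('case','rack','mat','stand','cover','key_jar','oil','tape','padlock','screwdriver','brush'):
        for r in eyes.outline_of(n,q)[:4]:
            m=r['pixels']; w=W[m]; w=w[~np.isnan(w[:,0])]
            print(n,q,round(r['confidence'],2),r['extent'],np.round(np.median(w,0),3) if len(w) else '', np.round(np.percentile(w[:,2],98),3) if len(w) else '')
E
```

```text
pics
{'time': 0.0, 'joint_positions': array([-1.26192179e+00,  2.64784005e-01,  1.60536486e+00, -6.66523025e-06,
        1.27368239e+00, -3.68751241e-02]), 'joint_vel': array([-0.00019968, -0.00046074,  0.00088992,  0.00014259,  0.00134151,
       -0.00096891]), 'joint_efforts': array([ 2.23402429e-03, -5.15103328e+01, -3.67314863e+01,  2.11807774e-04,
        1.30324109e-02,  7.81906124e-06]), 'tool_pos': array([ 0.22855159, -0.63436312,  0.22994616]), 'orientation': array([-1.10853264e-03,  9.85093539e-01,  1.72015890e-01, -1.54911714e-04]), 'wrist_force': array([ 0.32188476, -0.42076614,  0.44858742]), 'torque': array([0.0276396 , 0.00420152, 0.01521028]), 'finger_force': 0.0, 'width': 0.08537515330355448}
top [0.35357702 0.01928807 1.2431553 ]
top case 0.95 [431.6, 198.5, 23.2, 26.7] [ 0.549 -0.264  0.026] 0.044
top case 0.95 [443.1, 251.2, 27.3, 31.7] [ 0.419 -0.293  0.016] 0.033
top rack 0.84 [418.6, 201.7, 45.1, 23.9] [ 0.549 -0.234  0.01 ] 0.041
top mat 0.75 [298.4, 222.5, 54.9, 49.1] [0.473 0.024 0.003] 0.008
top stand 0.84 [197.6, 204.7, 54.9, 56.9] [0.497 0.268 0.014] 0.11
[... 904 characters left out ...]
.59 [297.8, 179.2, 51.2, 35.1] [0.477 0.025 0.003] 0.006
scene stand 0.77 [391.7, 184.0, 40.1, 65.5] [0.522 0.27  0.014] 0.115
scene cover 0.66 [307.2, 234.1, 26.9, 19.0] [0.638 0.071 0.008] 0.033
scene key_jar 0.65 [174.5, 213.9, 33.8, 46.5] [ 0.762 -0.202  0.074] 0.101
scene oil 0.96 [357.9, 256.7, 20.8, 45.1] [0.741 0.215 0.078] 0.13
scene tape 0.9 [353.5, 162.7, 31.5, 26.2] [0.371 0.131 0.02 ] 0.026
scene padlock 0.57 [270.8, 150.0, 24.8, 16.2] [ 0.375 -0.137  0.017] 0.022
scene padlock 0.4 [387.2, 183.9, 44.8, 61.3] [0.521 0.27  0.014] 0.115
scene screwdriver 0.9 [249.2, 252.8, 73.1, 38.6] [ 0.751 -0.01   0.021] 0.027
scene brush 0.96 [403.0, 269.5, 86.1, 53.2] [0.683 0.41  0.017] 0.022
```

```bash
python3 - <<'E'
from h import *
z=np.load('top0.npz'); p=z['p'];W=z['W']
cv2.imwrite('pics/topc.png',cv2.resize(p[100:310,130:490],(800,467),interpolation=cv2.INTER_CUBIC)[:,:,::-1])
def rect(n,x,y,r,z0,z1):
    m=(np.hypot(W[...,0]-x,W[...,1]-y)<r)&(W[...,2]>z0)&(W[...,2]<z1)
    q=W[m]; c,s,a=cv2.minAreaRect((q[:,:2]*1000).astype(np.float32)); print(n,m.sum(),np.round(c,1),np.round(s,1),round(a,1),np.round(q.mean(0),4),np.round(np.median(q[:,2]),4))
rect('case rim',.549,-.264,.06,.034,.05)
rect('case rack foot',.549,-.25,.08,.004,.009)
rect('case2',.419,-.293,.06,.022,.05)
rect('mat',.473,.024,.1,.0015,.006)
rect('stand base',.497,.268,.09,.008,.017)
rect('stand ledge',.497,.268,.09,.085,.095)
rect('stand stops',.497,.268,.09,.105,.13)
rect('cover plate',.63,.071,.05,.004,.012)
rect('barrel',.63,.071,.05,.025,.04)
E
```

```text
case rim 264 [ 550.7 -262.7] [64.  63.2] 87.1 [ 0.5496 -0.2635  0.0391] 0.039
case rack foot 292 [ 550.6 -248.4] [151.1 152.9] 12.6 [ 0.5489 -0.2502  0.0059] 0.0056
case2 189 [ 420.  -289.9] [62.4 45. ] 45.3 [ 0.4201 -0.2901  0.029 ] 0.0294
mat 2305 [473.7  24.2] [198.  196.8] 60.0 [0.4699 0.025  0.0034] 0.0032
stand base 1159 [509.3 255.1] [110.8 144.5] 24.3 [0.4984 0.2709 0.0125] 0.0125
stand ledge 287 [498.2 274.2] [79.7 22.8] 25.4 [0.5019 0.2755 0.0904] 0.0904
stand stops 74 [500.5 275.3] [84.8 21.8] 24.3 [0.499  0.2741 0.1157] 0.1166
cover plate 383 [630.3  69.6] [92.1 92.1] 80.3 [0.6297 0.0695 0.0077] 0.0076
barrel 31 [630.8  69.9] [13.5 14. ] 28.0 [0.6306 0.0697 0.0322] 0.0325
```

View pics/topc.png

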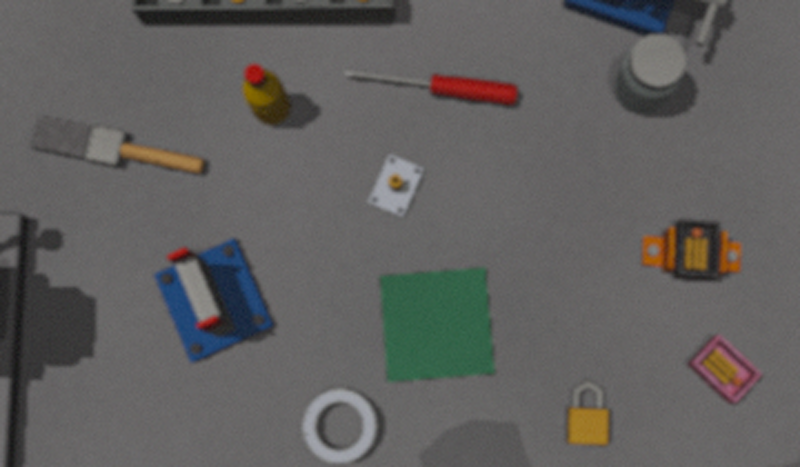

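The crop shows the dark case in the orange rack at (697,250) with the pink look-alike at (725,368). The green mat is at (437,325), the blue stand at (213,300) and the cover at (397,183), all agreeing with the measured positions. I'll move above the rack and look with the wrist camera.

```bash
python3 -m handwheel '[[[8,10,0],[0,0,0.3],1],[[16,20,0],[0,0,0.6],1],[[24,29,-1],[0,0,0.9],1],[[32,37.1,-3],[0,0,1.2],1],[[32,37.1,-3],[0,0,1.2],1],[[32,37.1,-3],[0,0,1.2],1],[[32,37.1,-3],[0,0,1.2],1],[[32,37.1,-3],[0,0,1.2],1],[[32,37.1,-3],[0,0,1.2],1],[[32,37.1,-3],[0,0,1.2],1]]' 40
cat >> h.py <<'E'
def rect(W,n,x,y,r,z0,z1,extra=None):
    m=(np.hypot(W[...,0]-x,W[...,1]-y)<r)&(W[...,2]>z0)&(W[...,2]<z1)
    if extra is not None: m&=extra
    nb,l,st,_=cv2.connectedComponentsWithStats(m.astype(np.uint8),connectivity=8)
    k=1+np.argmax(st[1:,4]); m=l==k
    q=W[m]; c,s,a=cv2.minAreaRect((q[:,:2]*1000).astype(np.float32))
    print(n,m.sum(),'c',np.round(c,1),'s',np.round(s,1),'a',round(a,1),'lo/hi',np.round(np.percentile(q,2,0),4),np.round(np.percentile(q,98,0),4),'zmed',np.round(np.median(q[:,2]),4))
    return m
def tool():
    s=robot.get_state(); w,x,y,z=s['orientation']
    from scipy.spatial.transform import Rotation as Ro
    R=Ro.from_quat([x,y,z,w]).as_matrix()
    print('tool',np.round(s['tool_pos'],4),'close yaw',round(np.degrees(np.arctan2(R[1,1],R[0,1])),2),'z',np.round(R[:,2],4),'t',round(s['time'],2),'w',round(s['width'],4),'F',np.round(s['wrist_force'],2),'g',round(s['finger_force'],1))
    return s,R
E
python3 - <<'E'
from h import *
s,R=tool()
p,d,c=snap('wrist','w1'); W=world(d,c); np.savez('w1',p=p,W=W)
print('cam',np.round(-np.array(c['R']).T@c['t'],4))
br=p.astype(int); dark=(br.max(-1)-br.min(-1)<40)
rect(W,'rim',.55,-.263,.05,.037,.046,dark)
rect(W,'cheeks+',.55,-.263,.08,.03,.046)
E
```

```text
time: 2.45
tool_pos: [0.5487, -0.2641, 0.2013]
orientation: [0.0, 0.716, 0.699, -0.0]
wrist_force: [0.3, 0.3, 0.4]
width: 0.0853
finger_force: 0.0
tool [ 0.5487 -0.2641  0.2013] close yaw -1.37 z [-5.e-04 -5.e-04 -1.e+00] t 2.45 w 0.0853 F [0.34 0.35 0.41] g 0.0
cam [ 0.551  -0.1883  0.3442]
rim 673 c [ 552.2 -263.9] s [44.6 62. ] a 85.0 lo/hi [ 0.5213 -0.2864  0.0376] [ 0.5828 -0.2408  0.0414] zmed 0.0399
cheeks+ 1105 c [ 551.8 -268.3] s [53.4 62. ] a 85.3 lo/hi [ 0.5218 -0.2943  0.0306] [ 0.5828 -0.2405  0.0413] zmed 0.039
```

View pics/w1.png

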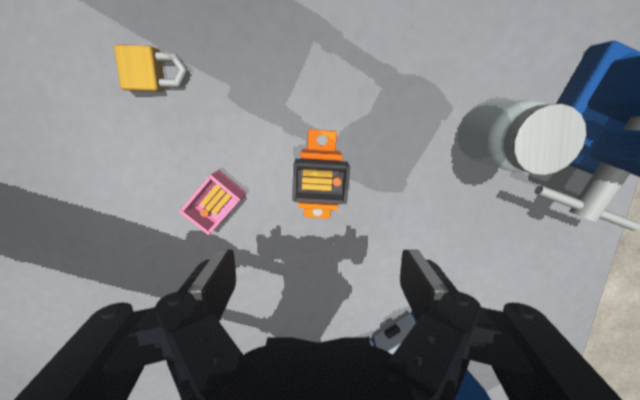

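The wrist view shows the dark case at (321,181), with the pink look-alike to its left. The rim measures 62 x 44.6 at z = 40, yaw about -5°, which fits. Next I'll descend over the ends and grip.

```bash
python3 -m handwheel '[[[0.3,0.05,-5],[0,0,-0.063],1],[[0.3,0.05,-10],[0,0,-0.063],1],[[0.3,0.05,-14],[0,0,-0.063],1],[[0.3,0.05,-17],[0,0,-0.063],1],[[0.3,0.05,-19],[0,0,-0.063],1],[[0.3,0.05,-19.9],[0,0,-0.063],1],[[0.3,0.05,-19.9],[0,0,-0.063],1],[[0.3,0.05,-19.9],[0,0,-0.063],-1],[[0.3,0.05,-19.9],[0,0,-0.063],-1],[[0.3,0.05,-19.9],[0,0,-0.063],-1],[[0.3,0.05,-19.9],[0,0,-0.063],-1],[[0.3,0.05,-19.9],[0,0,-0.063],-1],[[0.3,0.05,-19.9],[0,0,-0.063],-1]]' 60
```

```text
time: 4.12
tool_pos: [0.5532, -0.2642, 0.0041]
orientation: [0.001, 0.737, 0.675, 0.0]
wrist_force: [-0.1, 0.2, 5.7]
width: 0.0612
finger_force: 67.3
```

```bash
python3 -m handwheel '[[[0,0,0.5],[0,0,0],-1],[[0,0,2],[0,0,0],-1],[[0,0,5],[0,0,0],-1],[[0,0,9],[0,0,0],-1],[[0,0,9],[0,0,0],-1],[[0,0,9],[0,0,0],-1]]'
python3 - <<'E'
from h import *
s,R=tool()
p,d,c=snap('wrist','w2'); W=world(d,c)
x,y,z=s['tool_pos']
for lo in(.1,.11,.12,.13): rect(W,'rim%g'%lo,x,y,.05,lo,lo+.015)
E
```

```text
time: 4.88
tool_pos: [0.5512, -0.2632, 0.0918]
orientation: [-0.0, 0.738, 0.675, -0.0]
wrist_force: [0.2, -0.2, -3.7]
width: 0.0615
finger_force: 66.7
tool [ 0.5512 -0.2632  0.0918] close yaw -5.04 z [-8.e-04  5.e-04 -1.e+00] t 4.88 w 0.0615 F [ 0.2  -0.22 -3.66] g 66.7
rim0.1 5943 c [ 550.8 -266.7] s [30.7 54.7] a 84.9 lo/hi [ 0.5234 -0.2829  0.1004] [ 0.5778 -0.2535  0.1147] zmed 0.111
rim0.11 3143 c [ 551.1 -264.6] s [35.9 54.8] a 84.9 lo/hi [ 0.523  -0.2834  0.1104] [ 0.5789 -0.251   0.1247] zmed 0.1182
rim0.12 7163 c [ 551.3 -262.5] s [45.1 88.6] a 84.7 lo/hi [ 0.5161 -0.2843  0.1204] [ 0.5884 -0.239   0.1341] zmed 0.1263
rim0.13 975 c [ 517.3 -254. ] s [17.3 25.6] a 44.9 lo/hi [ 0.5032 -0.2626  0.1304] [ 0.5216 -0.2449  0.1447] zmed 0.1389
```

View pics/w2.png

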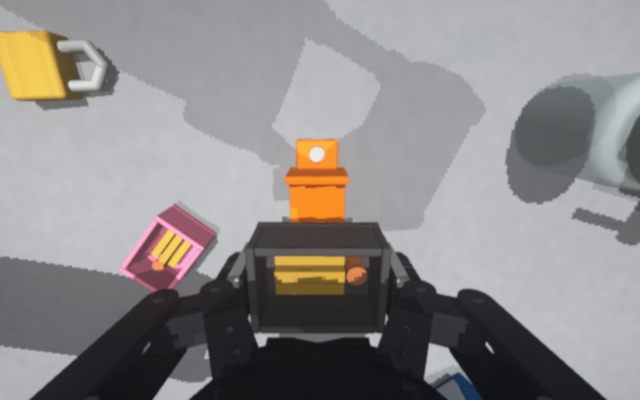

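The wrist view shows the case held between the fingers at about (318,280), level, with the rack empty behind it. I'll carry it to the mat and stop just above it.

```bash
python3 -m handwheel '[[[-1,4,0],[0,0,0.08],-1],[[-2.5,9,0],[0,0,0.2],-1],[[-4,14,0],[0,0,0.3],-1],[[-5.5,19,0],[0,0,0.4],-1],[[-7,24,0],[0,0,0.5],-1],[[-7.6,27,-1],[0,0,0.5],-1],[[-7.9,28.8,-3],[0,0,0.5],-1],[[-7.9,28.8,-5.5],[0,0,0.5],-1],[[-7.9,28.8,-7.5],[0,0,0.5],-1],[[-7.9,28.8,-8.5],[0,0,0.5],-1],[[-7.9,28.8,-9],[0,0,0.5],-1],[[-7.9,28.8,-9],[0,0,0.5],-1],[[-7.9,28.8,-9],[0,0,0.5],-1]]'
python3 - <<'E'
from h import *
s,R=tool()
p,d,c=snap('wrist','w3'); W=world(d,c)
x,y,z=s['tool_pos']
rect(W,'rim',x,y,.05,.03,.045)
m=(abs(W[...,2])<.02)&(np.hypot(W[...,0]-x,W[...,1]-y)<.12)&(p[...,1].astype(int)>p[...,0].astype(int)+30)
print('mat z',np.nanmedian(W[m][:,2]), m.sum())
E
```

```text
time: 6.55
tool_pos: [0.4735, 0.0244, 0.0029]
orientation: [0.001, 0.548, 0.837, 0.0]
wrist_force: [-0.0, -0.3, -3.5]
width: 0.0613
finger_force: 66.5
tool [0.4735 0.0244 0.0029] close yaw 23.6 z [ 0.0013 -0.     -1.    ] t 6.55 w 0.0613 F [-0.02 -0.26 -3.54] g 66.5
rim 7602 c [474.5  24.6] s [89.  45.1] a 23.3 lo/hi [ 0.4362 -0.0025  0.0304] [0.5083 0.0545 0.0433] zmed 0.0382
mat z 0.003268159220519029 21572
```

```bash
python3 -m handwheel '[[[0,0,-0.2],[0,0,0],-1],[[0,0,-0.4],[0,0,0],-1],[[0,0,-0.5],[0,0,0],-1],[[0,0,-0.5],[0,0,0],-1]]'
```

```text
time: 7.1
tool_pos: [0.4728, 0.0245, -0.0023]
orientation: [-0.0, 0.547, 0.837, -0.0]
wrist_force: [-3.6, -0.2, 4.2]
width: 0.0612
finger_force: 70.8
```

```bash
python3 -m handwheel '[[[0,0,-0.1],[0,0,0],-1],[[0,0,-0.1],[0,0,0],-1]]'
```

```text
time: 7.35
tool_pos: [0.4728, 0.0245, -0.0023]
orientation: [-0.0, 0.548, 0.837, -0.0]
wrist_force: [-7.1, -1.1, 13.7]
width: 0.0614
finger_force: 76.1
```

```bash
python3 -m handwheel '[[[0,0,0.1],[0,0,0],-1],[[0,0,0.1],[0,0,0],1],[[0,0,0.1],[0,0,0],1],[[0,0,0.1],[0,0,0],1],[[0,0,0.1],[0,0,0],1],[[0,0,1],[0,0,0],1],[[0,0,3],[0,0,0],1],[[0,0,7],[0,0,0],1],[[0,0,12],[0,0,-0.18],1],[[0,0,16],[0,0,-0.36],1],[[0,0,16],[0,0,-0.54],1],[[0,0,16],[0,0,-0.72],1],[[0,0,16],[0,0,-0.9],1],[[0,0,16],[0,0,-1.08],1],[[0,0,16],[0,0,-1.26],1],[[0,0,16],[0,0,-1.44],1],[[0,0,16],[0,0,-1.571],1],[[0,0,16],[0,0,-1.571],1],[[0,0,16],[0,0,-1.571],1],[[0,0,16],[0,0,-1.571],1]]'
python3 - <<'E'
from h import *
s,R=tool()
p,d,c=snap('wrist','w4'); W=world(d,c)
rect(W,'rim w',.473,.0245,.05,.028,.038)
p,d,c=snap('top','top4'); W=world(d,c)
rect(W,'rim top',.473,.0245,.05,.026,.038)
E
```

```text
time: 9.85
tool_pos: [0.4728, 0.0245, 0.1565]
orientation: [0.0, 0.979, 0.205, 0.0]
wrist_force: [-0.7, 0.9, 0.4]
width: 0.0854
finger_force: 0.0
tool [0.4728 0.0245 0.1565] close yaw -66.34 z [ 2.e-04  0.e+00 -1.e+00] t 9.85 w 0.0854 F [-0.7   0.87  0.45] g 0.0
rim w 884 c [474.9  25. ] s [61.5 44. ] a 23.5 lo/hi [ 0.4417 -0.0037  0.0288] [0.5086 0.0541 0.0343] zmed 0.0327
rim top 42 c [449.3  14.2] s [11.8 43.2] a 25.6 lo/hi [ 0.4387 -0.0059  0.0265] [0.4629 0.0334 0.0362] zmed 0.0324
```

View pics/w4.png

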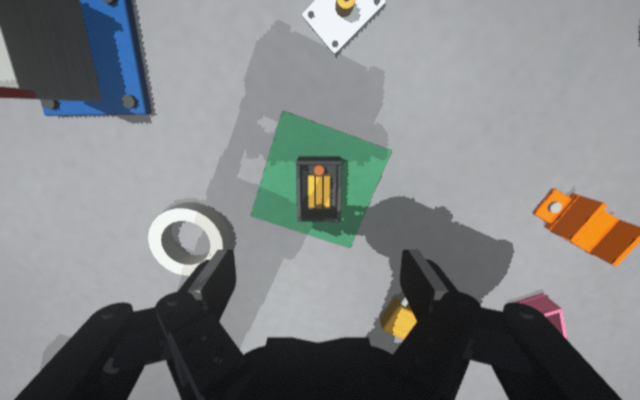

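The wrist view shows the case upright on the green mat at (320,187), its long sides facing the fingers. I'll regrasp here.

```bash
python3 -m handwheel '[[[0,0,-4],[0,0,0],1],[[0,0,-8],[0,0,0],1],[[0,0,-11],[0,0,0],1],[[0,0,-13.5],[0,0,0],1],[[0,0,-15],[0,0,0],1],[[0,0,-15.3],[0,0,0],1],[[0,0,-15.3],[0,0,0],1],[[0,0,-15.3],[0,0,0],-1],[[0,0,-15.3],[0,0,0],-1],[[0,0,-15.3],[0,0,0],-1],[[0,0,-15.3],[0,0,0],-1],[[0,0,-15.3],[0,0,0],-1],[[0,0,-15.3],[0,0,0],-1],[[0,0,-15.3],[0,0,0],-1],[[0,0,-15.3],[0,0,0],-1]]' 60
```

```text
time: 11.82
tool_pos: [0.4738, 0.0244, 0.0043]
orientation: [0.0, 0.979, 0.204, 0.001]
wrist_force: [-0.9, 0.7, 7.3]
width: 0.043
finger_force: 62.7
```

```bash
python3 -m handwheel '[[[0,0,0.5],[0,0,0],-1],[[0,0,3],[0,0,0],-1],[[0,0,8],[0,0,0],-1],[[0,0,13],[0,0,0],-1],[[-1,3,18],[0,0,0],-1],[[-2.5,8,19],[0,0,0],-1],[[-4,13,19],[0,0,0],-1],[[-6,18,19],[0,0,0],-1],[[-6.7,21,19],[0,0,0],-1],[[-6.7,21,19],[0,0,0],-1],[[-6.7,21,19],[0,0,0],-1],[[-6.7,21,19],[0,0,0],-1]]'
python3 - <<'E'
from h import *
s,R=tool()
p,d,c=snap('wrist','w5'); W=world(d,c); np.savez('w5',p=p,W=W)
x,y,z=s['tool_pos']
rect(W,'ledge',.499,.274,.07,.085,.096)
m=(np.hypot(W[...,0]-.499,W[...,1]-.274)<.07)&(W[...,2]>.112)&(W[...,2]<.122)
q=W[m]; r=cv2.minAreaRect((q[:,:2]*1000).astype(np.float32)); print('stops',m.sum(),r)
nb,l,st,ce=cv2.connectedComponentsWithStats(m.astype(np.uint8))
for k in range(1,nb):
    if st[k,4]>30: print(st[k], np.round(W[l==k].mean(0),4),cv2.minAreaRect((W[l==k][:,:2]*1000).astype(np.float32)))
m=rect(W,'held rim',x,y,.06,.217,.228)
E
```

```text
time: 13.32
tool_pos: [0.4058, 0.2335, 0.1929]
orientation: [0.0, 0.979, 0.204, -0.0]
wrist_force: [-1.0, -0.3, -2.9]
width: 0.0432
finger_force: 62.3
tool [0.4058 0.2335 0.1929] close yaw -66.47 z [-6.e-04 -6.e-04 -1.e+00] t 13.32 w 0.0432 F [-0.98 -0.34 -2.89] g 62.3
ledge 2770 c [503.3 276.5] s [72.4 21.8] a 24.5 lo/hi [0.4711 0.2565 0.0888] [0.537  0.2973 0.0924] zmed 0.0904
stops 628 ((502.80047607421875, 276.1029968261719), (82.64498901367188, 21.775676727294922), 24.285905838012695)
[301   0  33  13 394] [0.5374 0.2919 0.1176] ((537.8231811523438, 291.91595458984375), (5.7502593994140625, 21.779830932617188), 24.62958526611328)
[304 121  30   8 234] [0.4677 0.26   0.1182] ((467.59442138671875, 260.15362548828125), (5.125198841094971, 21.675796508789062), 23.524383544921875)
held rim 4851 c [406.7 234.3] s [62.6 70.4] a 23.0 lo/hi [0.3745 0.2059 0.2173] [0.441  0.2657 0.2268] zmed 0.2216
```

View pics/w5.png

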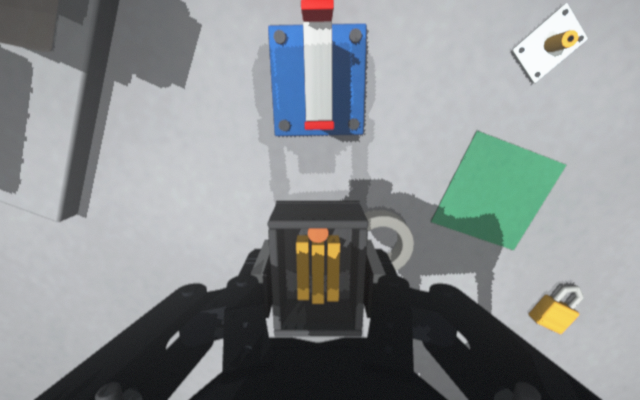

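The wrist view shows the held case at (319,270) and the stand ahead, its ledge at (318,70) between red stops at (317,10) and (319,125). The measured stand axis is 24.3°. I'll move over it and lower to just above the ledge.

```bash
python3 -m handwheel '[[[3,1.3,0],[0,0,0.014],-1],[[6.5,2.9,0],[0,0,0.014],-1],[[9.55,4.2,0],[0,0,0.014],-1],[[9.55,4.2,0],[0,0,0.014],-1],[[9.55,4.2,0],[0,0,0.014],-1],[[9.55,4.2,-3],[0,0,0.014],-1],[[9.55,4.2,-6],[0,0,0.014],-1],[[9.55,4.2,-8],[0,0,0.014],-1],[[9.55,4.2,-9],[0,0,0.014],-1],[[9.55,4.2,-9],[0,0,0.014],-1],[[9.55,4.2,-9],[0,0,0.014],-1]]'
python3 - <<'E'
from h import *
s,R=tool()
p,d,c=snap('wrist','w6'); W=world(d,c); np.savez('w6',p=p,W=W)
cv2.imwrite('pics/w6c.png',cv2.resize(p[120:400,160:480],(800,600))[:,:,::-1])
i=p.astype(int); red=(i[...,0]>110)&(i[...,1]<70)&(i[...,2]<70)&(np.hypot(W[...,0]-.5,W[...,1]-.275)<.07)
u=np.array([np.cos(np.radians(24.3)),np.sin(np.radians(24.3))])
def prj(q): 
    r=q[:,:2]-s['tool_pos'][:2]; return np.stack([r@u,r@[-u[1],u[0]],q[:,2]],1)*1000
nb,l,st,ce=cv2.connectedComponentsWithStats(red.astype(np.uint8))
for k in range(1,nb):
    if st[k,4]>20: q=prj(W[l==k]); print('red',st[k],np.round(np.percentile(q,[2,50,98],0),1).tolist())
q=prj(W.reshape(-1,3)); a=(abs(q[:,1])<10)&(abs(q[:,0])<60)&(q[:,2]>85)&(q[:,2]<150)
m=a.reshape(W.shape[:2])
for z0 in range(85,150,5):
    b=a&(q[:,2]>=z0)&(q[:,2]<z0+5)
    if b.sum(): print(z0,b.sum(),np.round(np.percentile(q[b,0],[0,2,25,50,75,98,100]),1))
E
```

```text
time: 14.75
tool_pos: [0.5022, 0.2769, 0.1045]
orientation: [-0.0, 0.977, 0.211, 0.001]
wrist_force: [0.3, -0.4, -3.0]
width: 0.0427
finger_force: 62.4
tool [0.5022 0.2769 0.1045] close yaw -65.6 z [ 0.002  0.001 -1.   ] t 14.75 w 0.0427 F [ 0.35 -0.38 -3.02] g 62.4
red [ 299  176   45   25 1035] [[31.9, -11.0, 93.0], [41.6, -1.1, 117.1], [42.5, 8.9, 119.3]]
85 59 [42.  42.  42.2 42.3 42.4 42.5 42.6]
90 66 [41.9 41.9 42.1 42.3 42.4 42.6 42.6]
95 75 [41.9 41.9 42.2 42.2 42.3 42.6 42.6]
100 122 [31.5 31.6 42.  42.2 42.3 42.5 42.6]
105 710 [-26.8 -25.9  -8.5   9.7  31.7  42.4  42.6]
110 507 [-27.1 -26.8 -25.9  13.9  32.   42.4  42.7]
115 2477 [-27.4 -26.5  -9.3   7.   31.8  42.1  42.7]
120 1023 [-27.2 -26.8 -19.1  -3.4  11.8  32.   40.1]
125 446 [-27.5 -27.  -26.3 -25.7  31.7  32.1  32.3]
130 877 [-30.3 -29.4 -26.7  28.5  30.8  32.   32.3]
135 2 [30.2 30.2 30.4 30.6 30.9 31.1 31.1]
```

View pics/w6c.png

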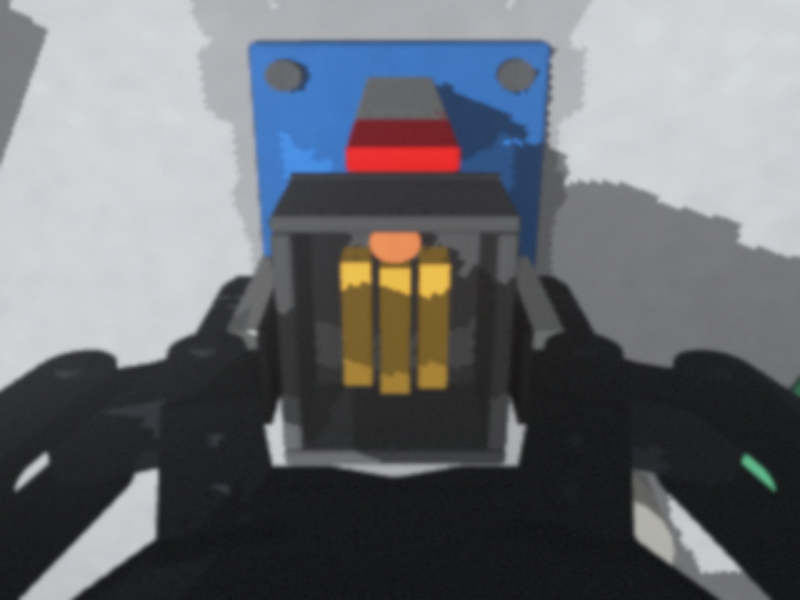

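The crop shows the case hovering between the stops, far end at crop row 175 and the far stop at rows 145–170. It is about 0.5 mm too far forward along the ledge and about 1 mm off sideways. I'll correct both and lower.

```bash
python3 -m handwheel '[[[0,-0.1,-0.3],[0,0,0],-1],[[0,-0.1,-0.7],[0,0,0],-1],[[0,-0.1,-1],[0,0,0],-1],[[0,-0.1,-1.2],[0,0,0],-1],[[0,-0.1,-1.2],[0,0,0],-1],[[0,-0.1,-1.2],[0,0,0],-1]]'
```

```text
time: 15.55
tool_pos: [0.5013, 0.2755, 0.0914]
orientation: [-0.0, 0.977, 0.211, 0.0]
wrist_force: [-0.4, 0.4, -1.1]
width: 0.0433
finger_force: 62.5
```

```bash
python3 -m handwheel '[[[0,0,-0.08],[0,0,0],-1],[[0,0,-0.08],[0,0,0],-1]]'
python3 - <<'E'
from h import *
s,R=tool()
p,d,c=snap('wrist','w7'); W=world(d,c)
u=np.array([np.cos(np.radians(24.3)),np.sin(np.radians(24.3))])
r=(W-s['tool_pos']); X=1000*(r[...,:2]@u); Y=1000*(r[...,:2]@[-u[1],u[0]]); Z=W[...,2]*1000
for y0 in(-8,0,8):
    a=(abs(Y-y0)<3)
    st=a&(Z>112)&(Z<121)&(X>36)&(X<50); ri=a&(Z>116)&(Z<125)&(X<36)&(X>24)
    print(y0,'stop outer',np.round(np.percentile(X[st],[2,98]),1),'case far',np.round(np.percentile(X[ri],[50,98]),1),'rimz',np.round(np.median(Z[ri]),1))
i=p.astype(int); red=(i[...,0]>110)&(i[...,1]<70)&(i[...,2]<70)&(abs(X)<50)&(Z>112)
print('red Y',np.percentile(Y[red],[2,98]))
for x0 in (20,-20):
    a=(abs(X-x0)<4)&(Z>115)&(Z<126)&(abs(Y)<26); print('case Y',np.percentile(Y[a],[1,99]))
E
```

```text
time: 15.8
tool_pos: [0.5014, 0.2755, 0.0913]
orientation: [-0.0, 0.977, 0.211, 0.0]
wrist_force: [-3.0, -1.2, 6.3]
width: 0.0432
finger_force: 63.2
tool [0.5014 0.2755 0.0913] close yaw -65.6 z [ 2.e-04  1.e-04 -1.e+00] t 15.8 w 0.0432 F [-3.04 -1.24  6.25] g 63.2
-8 stop outer [37.9 43.6] case far [30.8 32.1] rimz 119.8
0 stop outer [37.8 43.6] case far [30.8 32. ] rimz 119.8
8 stop outer [37.9 43.5] case far [30.8 32. ] rimz 119.8
red Y [-10.40665722  10.00351707]
case Y [-21.19312865  22.43255942]
case Y [-21.43306536  22.14797367]
```

```bash
python3 -m handwheel '[[[0,0,0.05],[0,0,0],-1],[[0,0,0.05],[0,0,0],0.4],[[0,0,0.05],[0,0,0],1],[[0,0,0.05],[0,0,0],1],[[0,0,0.05],[0,0,0],1],[[0,0,0.05],[0,0,0],1],[[0,0,0.05],[0,0,0],1],[[0,0,1],[0,0,0],1],[[0,0,3],[0,0,0],1],[[0,0,6],[0,0,0],1],[[0,0,10],[0,0,0],1],[[0,0,13],[0,0,0],1],[[0,0,13],[0,0,0],1],[[0,0,13],[0,0,0],1]]'
python3 - <<'E'
from h import *
s,R=tool()
p,d,c=snap('wrist','w8'); W=world(d,c)
rect(W,'rim',.5014,.2755,.06,.118,.125)
p,d,c=snap('top','top8'); W=world(d,c)
rect(W,'rim',.5014,.2755,.06,.11,.127)
rect(W,'cover',.63,.07,.05,.004,.012)
E
```

```text
time: 17.6
tool_pos: [0.5011, 0.2754, 0.2208]
orientation: [-0.0, 0.977, 0.211, 0.0]
wrist_force: [-0.4, 0.3, -1.2]
width: 0.0854
finger_force: 0.0
tool [0.5011 0.2754 0.2208] close yaw -65.6 z [ 3.e-04  2.e-04 -1.e+00] t 17.6 w 0.0854 F [-0.45  0.33 -1.24] g 0.0
rim 866 c [501.6 276.2] s [61.9 43.8] a 24.5 lo/hi [0.468  0.247  0.1181] [0.5353 0.3055 0.1204] zmed 0.119
rim 129 c [493.1 258.3] s [32.4 70.5] a 79.7 lo/hi [0.4605 0.2453 0.1108] [0.5279 0.2773 0.124 ] zmed 0.1193
cover 340 c [631.3  73.3] s [50.9 66.3] a 68.7 lo/hi [0.5993 0.043  0.0045] [0.6621 0.097  0.0116] zmed 0.0084
```

View pics/w8.png

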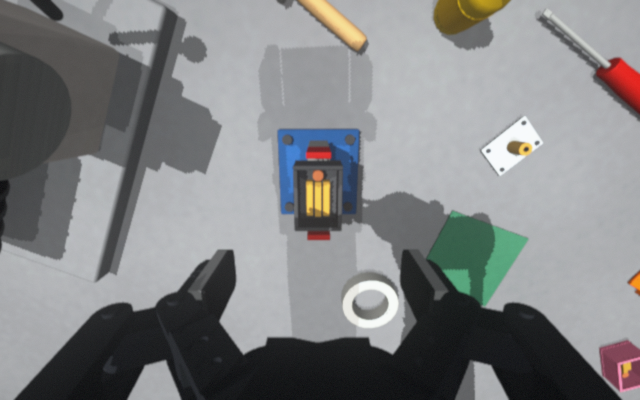

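The wrist view shows the case level on the ledge between both stops, at (318,195). The rim is at z = 119–120 and yaw 24.5°. Now over to the cover.

```bash
python3 -m handwheel '[[[2.6,-4,0],[0,0,-0.15],1],[[5.2,-8,0],[0,0,-0.3],1],[[7.8,-12,-1],[0,0,-0.45],1],[[10.4,-16,-2],[0,0,-0.6],1],[[12.95,-20.6,-2],[0,0,-0.75],1],[[12.95,-20.6,-2],[0,0,-0.81],1],[[12.95,-20.6,-2],[0,0,-0.81],1],[[12.95,-20.6,-2],[0,0,-0.81],1],[[12.95,-20.6,-2],[0,0,-0.81],1]]'
cat > cov.py <<'E'
from h import *
s,R=tool()
p,d,c=snap('wrist','w9'); W=world(d,c)
rect(W,'plate',.6305,.07,.05,.004,.0105)
m=rect(W,'barrel top',.6305,.07,.05,.0295,.036)
q=W[m][:,:2]*1000; print('circ',cv2.minEnclosingCircle(q.astype(np.float32)))
E
python3 cov.py
```

```text
time: 18.82
tool_pos: [0.6303, 0.0702, 0.2002]
orientation: [0.0, 0.982, -0.19, -0.0]
wrist_force: [-0.0, 0.7, 0.1]
width: 0.0854
finger_force: 0.0
tool [0.6303 0.0702 0.2002] close yaw -111.92 z [-5.e-04 -0.e+00 -1.e+00] t 18.82 w 0.0854 F [-0.02  0.67  0.12] g 0.0
plate 1621 c [633.4  70. ] s [43.5 62.1] a 67.1 lo/hi [0.6027 0.0436 0.0068] [0.6649 0.0962 0.0099] zmed 0.0083
barrel top 150 c [634.1  70.2] s [14.7 15. ] a 66.7 lo/hi [0.6268 0.0632 0.0306] [0.6409 0.077  0.0337] zmed 0.0324
circ ((633.85888671875, 70.22077178955078), 7.787169456481934)
```

View pics/w9.png

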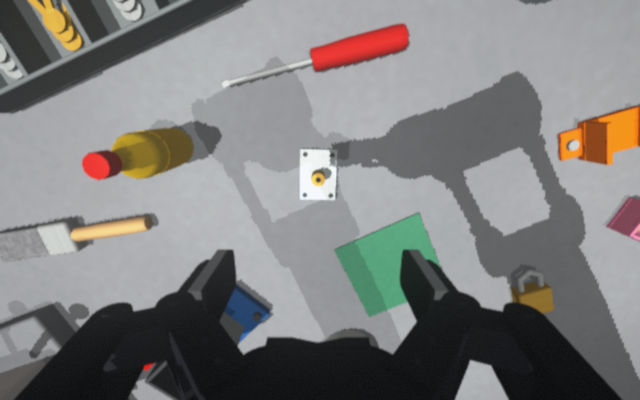

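The wrist view shows the cover at (318,175) with its barrel at (318,178). It measures 62 x 43.5, plate z = 8, barrel top z = 32 and yaw -22.9°, all as given. I'll grasp the barrel.

```bash
python3 -m handwheel '[[[0.2,0,-4],[0,0,-0.017],1],[[0.2,0,-8],[0,0,-0.017],0.5],[[0.2,0,-12],[0,0,-0.017],0.2],[[0.2,0,-15],[0,0,-0.017],0],[[0.2,0,-17.5],[0,0,-0.017],-0.1],[[0.2,0,-18.7],[0,0,-0.017],-0.1],[[0.2,0,-18.7],[0,0,-0.017],-0.1],[[0.2,0,-18.7],[0,0,-0.017],-0.1],[[0.2,0,-18.7],[0,0,-0.017],-1],[[0.2,0,-18.7],[0,0,-0.017],-1],[[0.2,0,-18.7],[0,0,-0.017],-1],[[0.2,0,-18.7],[0,0,-0.017],-1],[[0.2,0,-18.7],[0,0,-0.017],-1],[[0.2,0,-18.7],[0,0,-0.017],-1],[[0.2,0,-18.7],[0,0,-0.017],-1]]' 50
```

```text
time: 20.75
tool_pos: [0.6341, 0.0696, 0.0151]
orientation: [-0.0, 0.98, -0.199, 0.001]
wrist_force: [-1.5, -0.5, 6.3]
width: 0.0137
finger_force: 48.9
```

```bash
python3 -m handwheel '[[[0,0,0.5],[0,0,0],-1],[[0,0,2],[0,0,0],-1],[[0,0,6],[0,0,0],-1],[[0,0,11],[0,0,0],-1],[[0,0,16],[0,0,0],-1],[[0,0,19],[0,0,0],-1],[[0,0,19],[0,0,0],-1],[[0,0,19],[0,0,0],-1]]'
cat > held.py <<'E'
from h import *
import sys
s,R=tool()
p,d,c=snap('wrist',sys.argv[1]); W=world(d,c)
r=(W-s['tool_pos'])*1000; X=r@R[:,0]; Y=r@R[:,1]; Z=r[...,2]
T=np.stack([X,Y,Z],-1)
m=(abs(Z+4)<6)&(abs(X)<45)&(abs(Y)<32)
i=p.astype(int); m&=(i.min(-1)>90)
q=T[m]; print(m.sum(),cv2.minAreaRect(q[:,:2].astype(np.float32)),np.percentile(q,[2,50,98],0).round(1).tolist())
A=np.c_[q[:,:2],np.ones(len(q))]; k=np.linalg.lstsq(A,q[:,2],rcond=None)[0]; print('plane slope deg',np.degrees(k[:2]).round(2),'z0',k[2].round(2))
E
python3 held.py w10
```

```text
time: 21.75
tool_pos: [0.6318, 0.0694, 0.2023]
orientation: [0.0, 0.98, -0.199, -0.001]
wrist_force: [0.7, 1.2, -2.2]
width: 0.0138
finger_force: 48.8
tool [0.6318 0.0694 0.2023] close yaw -112.99 z [-1.9e-03 -1.0e-04 -1.0e+00] t 21.75 w 0.0138 F [ 0.73  1.2  -2.19] g 48.8
3521 ((-1.4202632904052734, -0.8945045471191406), (62.44501876831055, 44.123313903808594), 0.4403488337993622) [[-30.1, -21.8, -9.2], [15.9, -1.1, -7.9], [29.3, 20.3, -6.6]]
plane slope deg [-0.33  0.04] z0 -7.84
```

View pics/w10.png

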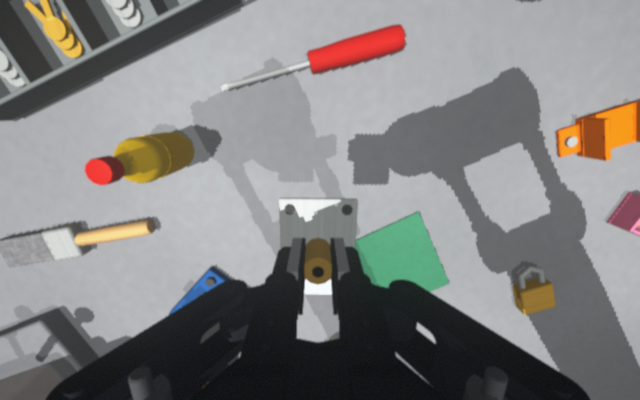

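The wrist view shows the cover held level by the barrel (318,265), with the plate at (318,245). Camera-relative offsets put the target tool position at about (0.5037, 0.2761). I'll carry it over and hover above the rim.

```bash
python3 -m handwheel '[[[-2,3.2,0],[0,0,0.12],-1],[[-4.5,7.2,0],[0,0,0.27],-1],[[-7,11.3,0],[0,0,0.42],-1],[[-9.5,15.3,0],[0,0,0.57],-1],[[-11.7,18.9,0],[0,0,0.72],-1],[[-12.8,20.65,0],[0,0,0.83],-1],[[-12.8,20.65,0],[0,0,0.83],-1],[[-12.8,20.65,-1],[0,0,0.83],-1],[[-12.8,20.65,-3],[0,0,0.83],-1],[[-12.8,20.65,-4.5],[0,0,0.83],-1],[[-12.8,20.65,-5.6],[0,0,0.83],-1],[[-12.8,20.65,-5.6],[0,0,0.83],-1],[[-12.8,20.65,-5.6],[0,0,0.83],-1],[[-12.8,20.65,-5.6],[0,0,0.83],-1]]'
python3 held.py w11; python3 - <<'E'
from h import *
s,R=tool()
for n in('wrist','scene'):
    p,d,c=snap(n); W=world(d,c)
    if n=='wrist': cv2.imwrite('pics/w11c.png',cv2.resize(p[120:400,160:480],(800,600))[:,:,::-1])
    else: cv2.imwrite('pics/s11c.png',cv2.resize(p[150:270,350:480],(650,600),interpolation=cv2.INTER_CUBIC)[:,:,::-1])
    r=(W-s['tool_pos'])*1000; X=r@R[:,0]; Y=r@R[:,1]; Z=W[...,2]*1000
    if n=='wrist':
        for y0 in(-8,0,8):
            a=(abs(Y-y0)<3)
            st=a&(Z>112)&(Z<121)&(X>33)&(X<50); pl=a&(Z>133)&(Z<142)&(X<38)&(X>15); ca=a&(Z>95)&(Z<113)&(X>20)&(X<36)
            for t,b in(('stop',st),('plate',pl),('caseface',ca)): 
                if b.any(): print(y0,t,b.sum(),np.round(np.percentile(X[b],[2,50,98]),1))
E
```

```text
time: 23.55
tool_pos: [0.5054, 0.2763, 0.1484]
orientation: [-0.0, 0.977, 0.213, 0.001]
wrist_force: [-0.2, 0.3, -0.4]
width: 0.0138
finger_force: 48.9
tool [0.5054 0.2763 0.1484] close yaw -65.43 z [ 1.6e-03  8.0e-04 -1.0e+00] t 23.55 w 0.0138 F [-0.17  0.25 -0.44] g 48.9
3627 ((-0.13549423217773438, -0.48336029052734375), (62.295284271240234, 44.069061279296875), 0.2568983733654022) [[-29.3, -21.4, -8.2], [17.1, -0.2, -7.0], [30.3, 20.6, -5.6]]
plane slope deg [0.12 0.08] z0 -6.99
tool [0.5054 0.2763 0.1484] close yaw -65.43 z [ 1.5e-03  7.0e-04 -1.0e+00] t 23.6 w 0.0138 F [ 0.11 -0.15 -0.28] g 48.9
-8 stop 107 [33.9 37.2 39.5]
-8 plate 248 [15.6 22.9 30.4]
-8 caseface 59 [27.5 27.8 28.2]
0 stop 109 [34.  37.3 39.5]
0 plate 251 [15.3 23.1 30.4]
0 caseface 63 [27.4 27.8 28.1]
8 stop 86 [33.9 37.1 39.5]
8 plate 240 [15.3 23.1 30.4]
8 caseface 62 [27.5 27.8 28.1]
```

View pics/w11c.png

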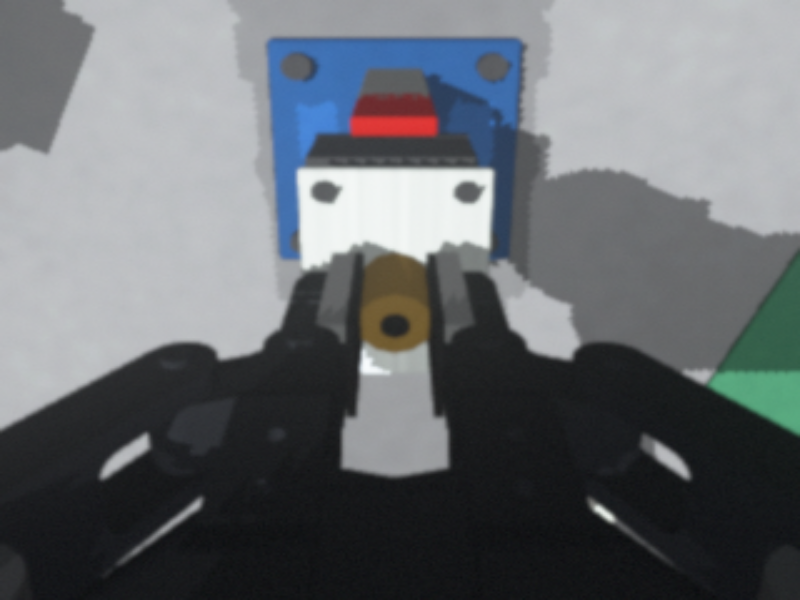

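The crop shows the cover over the case, but the far face of the case (crop rows 140–165) sits closer to the plate edge than it should. The cover is about 2.8 mm too far forward and 0.9 mm off sideways. I'll correct that, come closer and measure again.

```bash
python3 -m handwheel '[[[-0.15,-0.02,0],[0,0,0],-1],[[-0.29,-0.03,0],[0,0,0],-1],[[-0.29,-0.03,-0.5],[0,0,0],-1],[[-0.29,-0.03,-0.8],[0,0,0],-1],[[-0.29,-0.03,-0.8],[0,0,0],-1],[[-0.29,-0.03,-0.8],[0,0,0],-1],[[-0.29,-0.03,-0.8],[0,0,0],-1]]'
python3 held.py w12; cat > gap.py <<'E'
from h import *
s,R=tool()
p,d,c=snap('wrist','w13'); W=world(d,c)
r=(W-s['tool_pos'])*1000; X=r@R[:,0]; Y=r@R[:,1]; Z=W[...,2]*1000
st=(abs(Y)<9)&(Z>112)&(Z<121)&(X>33)&(X<50); ca=(abs(Y)<9)&(Z>95)&(Z<113)&(X>20)&(X<36)
print('stop outer',np.percentile(X[st],[2,98]).round(1),'case face',ca.sum(),np.percentile(X[ca],[2,50,98]).round(1))
f=(Z>98)&(Z<112)&(abs(X-31)<4)&(abs(Y)<26); print('case face Y',f.sum(),np.percentile(Y[f],[0.5,99.5]).round(1))
i=p.astype(int); red=(i[...,0]>110)&(i[...,1]<70)&(i[...,2]<70)&(abs(X)<50)&(Z>112); print('red Y',np.percentile(Y[red],[1,99]).round(1))
E
python3 gap.py
```

```text
time: 24.58
tool_pos: [0.502, 0.2757, 0.1396]
orientation: [-0.0, 0.977, 0.213, 0.0]
wrist_force: [0.0, -0.3, 0.1]
width: 0.0141
finger_force: 48.9
tool [0.502  0.2757 0.1396] close yaw -65.43 z [ 2.e-04  1.e-04 -1.e+00] t 24.57 w 0.0141 F [ 0.05 -0.32  0.07] g 48.9
3621 ((-0.25075721740722656, -0.3965587615966797), (62.29302215576172, 44.212562561035156), 0.14727136492729187) [[-29.0, -21.4, -8.2], [17.2, -0.2, -7.0], [30.4, 20.6, -5.5]]
plane slope deg [ 0.07 -0.03] z0 -6.96
tool [0.502  0.2757 0.1396] close yaw -65.43 z [ 3.e-04  2.e-04 -1.e+00] t 24.62 w 0.0141 F [-1.26 -1.   -1.16] g 48.9
stop outer [37.5 42.9] case face 190 [30.9 31.2 31.5]
case face Y 350 [-21.8  20.8]
red Y [-9.7 10.5]
```

```bash
python3 -m handwheel '[[[0.05,0.02,-0.2],[0,0,0],-1],[[0.05,0.02,-0.5],[0,0,0],-1],[[0.05,0.02,-0.7],[0,0,0],-1],[[0.05,0.02,-0.7],[0,0,0],-1],[[0.05,0.02,-0.7],[0,0,0],-1]]'
python3 gap.py
```

```text
time: 25.3
tool_pos: [0.5024, 0.2759, 0.1325]
orientation: [-0.0, 0.977, 0.213, -0.0]
wrist_force: [-0.6, -0.0, -1.0]
width: 0.0136
finger_force: 48.9
tool [0.5024 0.2759 0.1325] close yaw -65.43 z [-0.  0. -1.] t 25.3 w 0.0136 F [-0.56 -0.04 -0.97] g 48.9
stop outer [36.9 42.6] case face 211 [30.6 30.9 31.2]
case face Y 417 [-21.9  20.8]
red Y [-9.9 10.6]
```

```bash
python3 -m handwheel '[[[0,0,-0.15],[0,0,0],-1],[[0,0,-0.25],[0,0,0],-1],[[0,0,-0.25],[0,0,0],-1]]'
```

```text
time: 25.72
tool_pos: [0.5024, 0.2759, 0.1301]
orientation: [-0.0, 0.977, 0.213, 0.0]
wrist_force: [-0.6, 0.2, 1.1]
width: 0.0139
finger_force: 49.0
```

```bash
python3 -m handwheel '[[[0,0,-0.06],[0,0,0],-1],[[0,0,-0.06],[0,0,0],-1]]'
```

```text
time: 25.98
tool_pos: [0.5024, 0.2759, 0.1301]
orientation: [-0.0, 0.977, 0.213, 0.0]
wrist_force: [-3.4, -1.3, 5.5]
width: 0.014
finger_force: 49.3
```

Contact came at TCP z = 0.1301, so the cover's origin is at 0.115, exactly fully home. I'll release, retreat and check.

```bash
python3 -m handwheel '[[[0,0,0.05],[0,0,0],-1],[[0,0,0.05],[0,0,0],-0.3],[[0,0,0.05],[0,0,0],0],[[0,0,0.05],[0,0,0],0.2],[[0,0,0.05],[0,0,0],0.2],[[0,0,0.05],[0,0,0],0.2],[[0,0,1],[0,0,0],0.2],[[0,0,3],[0,0,0],0.2],[[0,0,6],[0,0,0],0.2],[[0,0,10],[0,0,0],0.2],[[-2,-0.9,13],[0,0,0],0.2],[[-4,-1.8,13],[0,0,0],0.2],[[-4,-1.8,13],[0,0,0],0.2],[[-4,-1.8,13],[0,0,0],0.2]]'
python3 - <<'E'
from h import *
s,R=tool()
p,d,c=snap('wrist','w14'); W=world(d,c)
i=p.astype(int)
m=rect(W,'plate',.502,.276,.06,.118,.128,i.min(-1)>80)
q=W[m]*1000; k=np.linalg.lstsq(np.c_[q[:,:2]-q[:,:2].mean(0),np.ones(len(q))],q[:,2],rcond=None)[0]; print('slope deg',np.degrees(k[:2]).round(2),'z',k[2].round(2))
rect(W,'barrel top',.502,.276,.06,.143,.152)
E
```

```text
time: 27.72
tool_pos: [0.4629, 0.2581, 0.2601]
orientation: [-0.0, 0.977, 0.213, 0.001]
wrist_force: [-0.2, -0.1, -0.8]
width: 0.0511
finger_force: 0.0
tool [0.4629 0.2581 0.2601] close yaw -65.43 z [ 1.3e-03  6.0e-04 -1.0e+00] t 27.73 w 0.0511 F [-0.15 -0.11 -0.79] g 0.0
plate 2561 c [502.5 276.6] s [61.3 44.1] a 24.5 lo/hi [0.4716 0.2504 0.1212] [0.5333 0.3035 0.1242] zmed 0.1226
slope deg [-0.07 -0.08] z 122.65
barrel top 241 c [502.4 276.8] s [15.  15.3] a 25.4 lo/hi [0.4954 0.2695 0.1447] [0.5094 0.2834 0.1482] zmed 0.1467
```

View pics/w14.png

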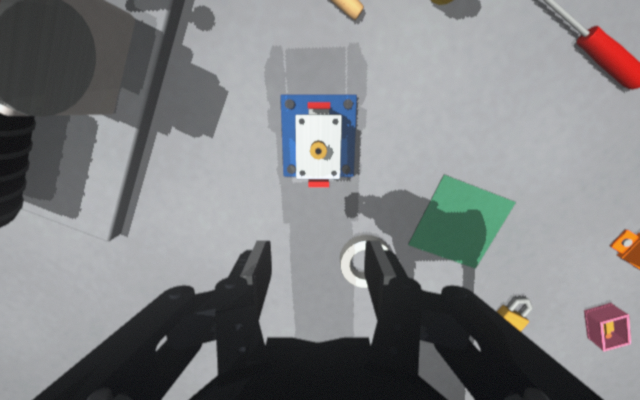

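The wrist view shows the cover on the case at (318,147), between the stops at (318,105) and (318,183). Plate top is at z = 122.6 mm (123 expected), slope under 0.1° and barrel top at 146.7 mm, so it is home and level. The gripper is clear of everything.

```bash
python3 -c "
from bench import robot
print(robot.hand_in())"
```

```text
the job is handed in; nothing more can be done
None
```

The job is handed in at about 28 s: the case was set down on the mat, regrasped across its long sides and placed level on the ledge within about 1 mm of centre, and the cover measured fully home and level, with nothing dropped and no other object touched.

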